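# Three strokes on the vacuum pump

### The arm

A 7-joint arm with a two-finger parallel gripper is mounted at the origin on the work surface. World frame = base frame: x ahead of the robot, y to its left, z up, the work surface at z = 0. Lengths are in mm, angles in rad, forces in N, time in s.
With the tool pointing down it reaches from about 400 to 875 mm from the base axis. Payload 19.3 kg.
Tool frame: the origin (TCP) lies at the very end of the fingers, on their centre line; the grasp point (between the pads) lies 19 mm behind it (grip_point_offset is the z of the grasp point in the tool frame, in mm); z points along the fingers, x is the direction in which the jaws open and shut, and the axes are right-handed (so a half turn about z gives the same grasp; the last joint's range is limited). The gripper opens to 85 mm and grips with 20 to 120 N. Pads are 22 mm wide; open, the fingers measure 114 mm over their backs; the gripper's body (76 mm by 85 mm) begins 54 mm behind the grasp point. The pads swing forward as they close: fully open they stand 13 mm farther back than shut.
Start: joints at [1.236, 0.521, -0.036, 1.599, 0.021, 1.021, -0.113], TCP at [163.545, -603.215, 231.291] pointing down, gripper open.
Joint ranges: [-2.91, 2.91], [-0.3, 2.13], [-1.5, 1.42], [0.17, 2.43], [-1.26, 4.41], [0.16, 1.93], [-2.52, 2.52]. Speed limits (rad/s): [1.89, 1.89, 2.39, 2.39, 3.01, 3.01, 3.01].

### API

Orientations are given as a 3x3 rotation matrix whose columns are the frame's x, y, z axes.
In Python, from workcell import movep, movel, goto_joints, open_gripper, clamp, wait, inverse_kinematics, read_state, camera, PlanningError, finish_job, grip_point_offset gives the robot as it stands. Calls block until the motion is done:
- movep(position, orientation): joint-space move of the TCP to a pose.
- movel(position, frame=None, max_speed=150, guard=None): straight line of the TCP; frame=None keeps the orientation; max_speed is the mean speed in mm/s. With guard (N) it stops when the force on the tool has changed by that much, and returns True; else False.
- goto_joints(angles): joint-space move.
- open_gripper() and clamp(): open the fingers fully, or close them until they stop; the grip force is fixed at half the most.
- wait(seconds).
- inverse_kinematics(position, orientation): joint angles nearest the present ones, or None.
- read_state(): the state.
- camera(name): name is "scene" or "top" or "wrist"; returns a dict with "image" (384x512x3 uint8, blue, green, red), "range_z" (384x512 float32, mm along the optical axis (not along the pixel's ray), 0 where there is no reading), "fx", "fy", "cx", "cy" (pixels), "cam_to_world" (4x4, takes a point from camera to world coordinates). Camera axes: x right, y up, looking along -z (the intrinsics and any distortion apply to the point x, -y, -z); pixel columns grow to the right and rows downward; lengths in mm; the calibration is good to about 2 mm. A picture is of the moment at which its call begins.
A pose or a line that the arm cannot do raises PlanningError and nothing moves.
- finish_job(): hands the job in, once; it reports no verdict.
The state is a dict: "time": time; "qpos": joint angles; "qvel": joint speeds; "joint_efforts": joint torques, N m; "eef_pos": TCP position; "tool_rot": TCP orientation; "ft_force": force on the tool from outside, world axes, zero at the start; "torque": the same for the moment, N m; "finger_gap": finger opening in mm.
Only numpy, scipy, OpenCV 4.12 (cv2) and the standard library are available. Lean on these libraries where they do the work, as an engineer would, in place of code of your own. Each camera call takes 0.05 s, during which the arm holds its last target. There are 200 camera calls.

### The job

Give the bench vacuum pump, the lever device with the round dial on top, exactly three full strokes: press its lever right down and let it come all the way back up, three times, so that the needle ends three marks from where it started. Leave the lever of the oil dispenser, the similar device with a round reservoir instead of a dial, alone.

Things in the scene. Friction and masses are not known exactly. Their poses are not given: they have to be found in the camera images.
- pump_pad (a point): Middle of the top face of the flat steel press pad (40 x 44 x 10 mm) at the lever's end on the vacuum pump, a fixed aluminium housing with a round dial (84 mm across, 120 mm high, white face up) on top. Lever up: the pad's middle is 120 mm above the table and slopes 16 degrees down towards the dial, 122 mm away; x points level from pad to dial, y along the hinge, z up.
- pump_lever (a joint): Pump lever angle, rad: 0 up (its spring returns it), 0.5 down on its stop. A full stroke lowers the pad 54 mm, almost straight down (within 6 mm), taking 3 N at the top to 8 N at the bottom. A stroke counts once the lever passes 0.43 and then comes back below 0.08. Highest part of the pump: 126 mm above the table.
- pump_needle (a joint): Turn of the pump dial's needle in rad, clockwise from above, 0 at the start. Each full stroke advances it by one mark, 0.5 rad; it stays there when the lever rises and does not go back.
- oiler_lever (a joint): Angle of the oil dispenser's lever in rad, 0 up, 0.5 down; leave it alone. The dispenser has the same stand and lever as the pump but no dial: in its place stands a round aluminium reservoir 60 mm across, its top 135 mm above the table. It stands at least 240 mm to the left or right of the pump.
There are look-alikes about, which are no part of the job. What is shaped like the part that bears pump_pad but green or purple is not meant.

How it is judged:
By the outcome, as a careful person would: the job done as asked, in the order asked, and still so for the second after the job is handed in, with the robot touching nothing.
It also fails if it takes over 43 s, if anything falls off the work surface, if the arm or the gripper's body presses on something with over 40 N, if the wrist force passes 120 N, or if a joint passes its speed limit or range.

## Working session

There is one attempt and no reset: what is moved stays moved. The work goes in short steps, each a Python script; the robot and the scene stay as the last script left them, time stands still between calls to the robot, and variables do not carry over. Pictures are saved under pics/ and viewed, about 8 in all and at most 12, crops included, and the job is handed in when it is done.

```bash
mkdir -p pics; cat > h.py <<'E'
import numpy as np, cv2
from workcell import *
def snap(n):
    c=camera(n); np.savez(f'{n}.npz',**{k:np.array(v) for k,v in c.items()}); return c
def world(c):
    z=c['range_z'].astype(float); v,u=np.mgrid[:z.shape[0],:z.shape[1]]
    p=np.stack([(u-c['cx'])/c['fx']*z,-(v-c['cy'])/c['fy']*z,-z,np.ones_like(z)],-1)
    w=(p@np.array(c['cam_to_world']).T)[...,:3]; w[z==0]=np.nan; return w
E
python3 - <<'E'
from h import *
a=snap('top');b=snap('scene')
print([k for k in a], read_state()['time'])
cv2.imwrite('pics/top.png',cv2.resize(a['image'],(800,600)));cv2.imwrite('pics/scene.png',cv2.resize(b['image'],(800,600)))
E
```

```text
['image', 'range_z', 'fx', 'fy', 'cx', 'cy', 'cam_to_world'] 0.1
```

View pics/top.png

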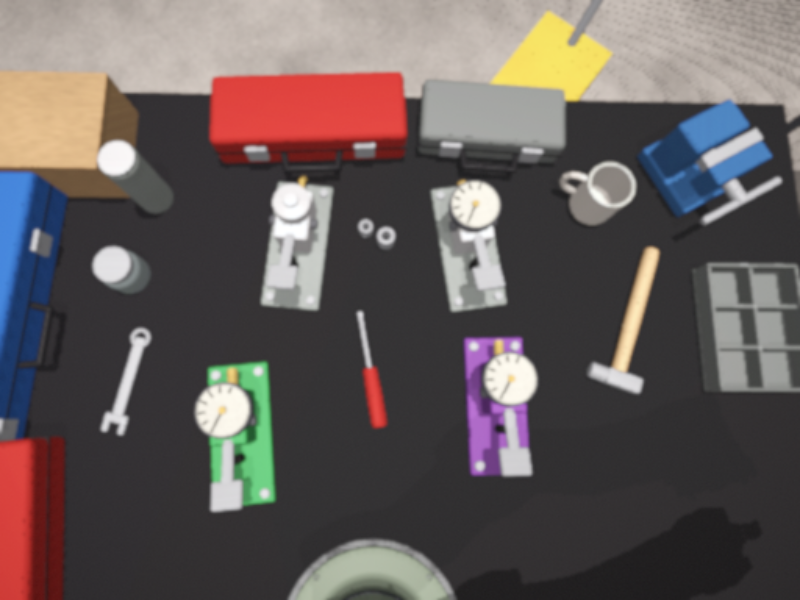

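View pics/scene.png

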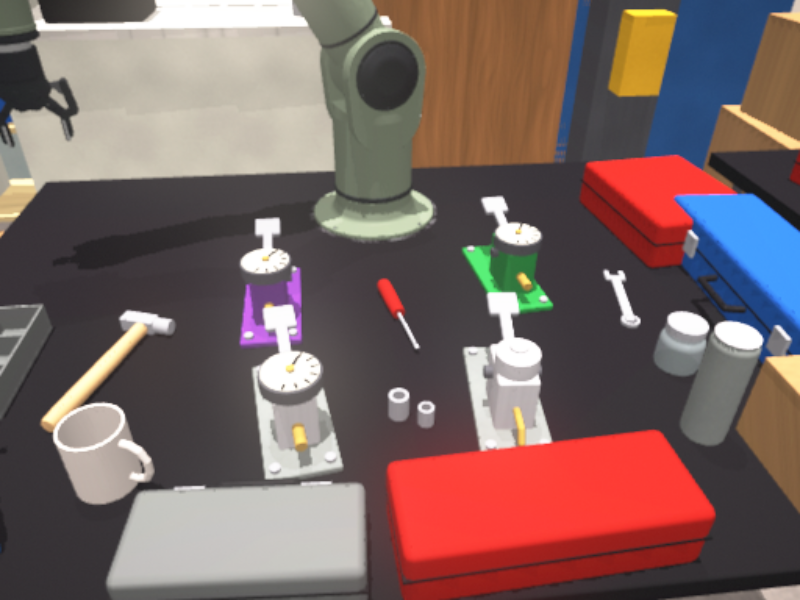

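Top view (800×600 pixels). These could be taken for the pump:
- Grey unit with a dial at (474,205) and its pad at (489,275).
- Oiler with a reservoir at (291,203) and its pad at (283,275).
- Green unit at (222,410).
- Purple unit at (510,378).

I choose the grey unit with the dial. In the scene view it is at (290,375) with its pad at (283,318).

```bash
python3 - <<'E'
from h import *
for n,(u0,u1,v0,v1) in {'top':(270,345,105,205),'scene':(155,215,190,310)}.items():
    c=dict(np.load(n+'.npz')); w=world(c); s=np.zeros(w.shape[:2],bool); s[v0:v1,u0:u1]=1
    m=s&(w[...,2]>95)&(w[...,2]<140)
    k,l,st,ce=cv2.connectedComponentsWithStats(m.astype(np.uint8))
    for i in range(1,k):
        if st[i,4]>30: print(n,st[i],np.round(np.nanmedian(w[l==i],0)),np.round(np.nanmin(w[l==i],0)),np.round(np.nanmax(w[l==i],0)))
    # height map lattice
    if n=='top':
        for v in range(v0,v1,5): print(v,[tuple(int(t) if t==t else -1 for t in w[v,u]) for u in range(296,326,6)])
        cv2.imwrite('pics/crop.png',cv2.resize(c['image'][v0:v1,u0:u1],None,fx=6,fy=6,interpolation=2))
E
```

```text
top [ 287  116   36   70 1314] [ 661. -168.  118.] [ 540. -203.   95.] [ 724. -119.  126.]
105 [(790, -155, 36), (791, -172, 35), (791, -189, 35), (810, -215, -4), (809, -233, -2)]
110 [(793, -162, -5), (791, -178, 0), (793, -196, -2), (792, -214, 0), (793, -232, -1)]
115 [(775, -160, 0), (778, -179, -4), (776, -196, 0), (778, -214, -3), (-1, -1, -1)]
120 [(711, -141, 117), (711, -156, 119), (712, -172, 117), (713, -187, 116), (763, -231, -3)]
125 [(697, -140, 119), (699, -156, 115), (698, -171, 119), (698, -187, 117), (748, -231, -5)]
130 [(683, -140, 120), (684, -155, 118), (685, -171, 117), (685, -186, 118), (687, -203, 114)]
135 [(670, -139, 120), (670, -155, 120), (670, -170, 120), (671, -186, 118), (715, -229, 0)]
140 [(658, -140, 117), (658, -155, 118), (658, -170, 118), (658, -185, 119), (701, -229, -2)]
145 [(647, -141, 108), (646, -155, 114), (644, -169, 119), (653, -190, 94), (685, -228, 0)]
150 [(638, -143, 95), (638, -158, 97), (638, -174, 96), (638, -189, 96), (671, -228, -2)]
155 [(627, -144, 87), (630, -161, 78), (624, -172, 100), (651, -207, 10), (656, -227, -2)]
160
[... 201 characters left out ...]
0, -167, 37), (581, -169, 111), (580, -184, 115), (611, -226, -3)]
175 [(593, -155, 8), (593, -172, 10), (567, -168, 116), (567, -183, 115), (567, -198, 118)]
180 [(578, -154, 13), (579, -172, 10), (553, -167, 121), (553, -182, 121), (553, -196, 123)]
185 [(564, -154, 11), (564, -171, 11), (540, -166, 121), (564, -204, 12), (565, -222, 9)]
190 [(550, -154, 11), (550, -171, 12), (550, -187, 12), (550, -205, 9), (550, -220, 15)]
195 [(535, -153, 13), (536, -171, 10), (536, -188, 8), (536, -204, 10), (537, -222, 5)]
200 [(524, -156, -3), (524, -172, -1), (525, -190, -4), (524, -206, -2), (524, -222, 1)]
scene [ 165  195   43   64 1628] [ 687. -169.  119.] [ 546. -205.   95.] [ 731. -121.  127.]
```

View pics/crop.png

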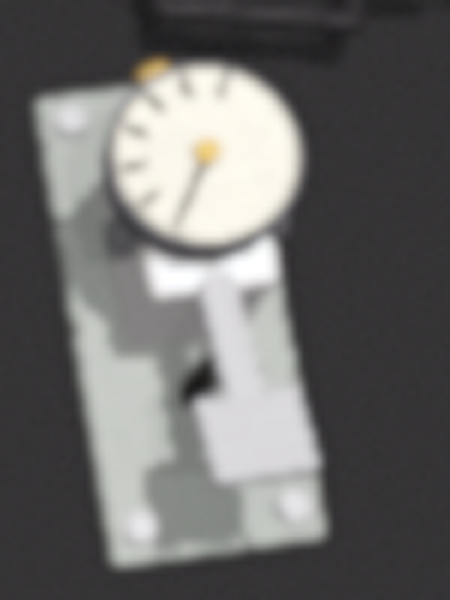

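Pad middle is about (561,-181,119) and the dial is about (683,-161,119). They are 124 mm apart where 122 is given, and the heights match. The crop confirms a grey base with a white dial, pad at crop (258,432). Next I close the gripper and hover over the pad.

```bash
python3 - <<'E'
from h import *
d=np.array([122,20,0])/np.hypot(122,20); z=np.array([0,0,-1.])
q0=np.array(read_state()['qpos']); best=None
for x in (d,-d,np.cross(d,z),-np.cross(d,z)):
    R=np.c_[x,np.cross(z,x),z]
    q=inverse_kinematics([560,-181,190],R)
    if q is not None:
        e=np.abs(np.array(q)-q0).max(); print(np.round(q,2),e)
        if best is None or e<best[0]: best=(e,R)
clamp(); movep([560,-181,190],best[1]); movel([560,-181,140])
s=read_state(); print(s['time'],s['eef_pos'],s['ft_force'],s['finger_gap'])
b=snap('scene');w=snap('wrist')
cv2.imwrite('pics/s2.png',np.hstack([cv2.resize(b['image'][120:320,100:350],(400,320)),cv2.resize(w['image'],(400,320))]))
E
```

```text
[ 0.61  0.56 -0.57  1.72  0.36  0.96  0.07] 0.6295795892248246
[-0.09  0.55  0.44  1.76 -0.29  0.9  -2.5 ] 2.392067553793177
[ 0.75  0.62 -0.8   1.71  0.51  1.03  1.51] 1.6228785732247493
[ 0.36  0.52 -0.22  1.73  0.13  0.91 -1.32] 1.2025195431131555
3.4333 [ 560.10158749 -181.2273428   140.3312591 ] [-0.39423762  0.22836988  1.52227869] 0.13108997459324706
```

View pics/s2.png

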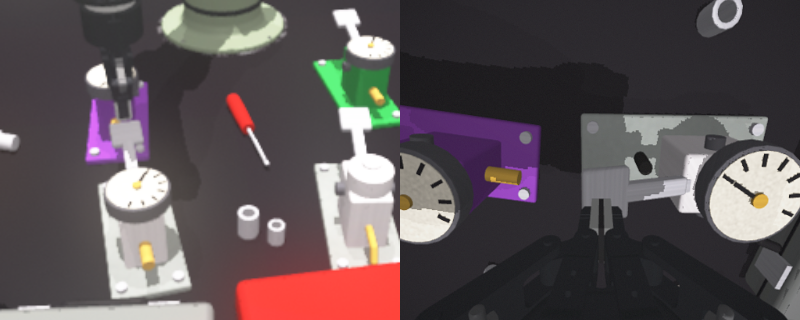

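The wrist view puts the closed fingertips at (603,205), over the pad at (605,185) of the grey pump. Now one stroke, guarded.

```bash
python3 - <<'E'
from h import *
h=movel([560,-181,62],max_speed=50,guard=25); s=read_state(); print(h,s['time'],s['eef_pos'],s['ft_force'])
b=snap('scene')
movel([560,-181,140],max_speed=80); wait(.3); s=read_state(); print(s['time'],s['eef_pos'],s['ft_force'])
c=snap('scene')
cv2.imwrite('pics/s3.png',np.hstack([cv2.resize(i['image'][170:320,130:250],(400,500),interpolation=2) for i in (b,c)]))
E
```

```text
True 4.9167 [ 561.52942587 -180.83412748   65.85350593] [-6.84768841  1.18700953 24.11438717]
6.35 [ 559.93059887 -180.93596499  139.75124625] [ 0.23488252 -0.1360803  -0.02599724]
```

View pics/s3.png

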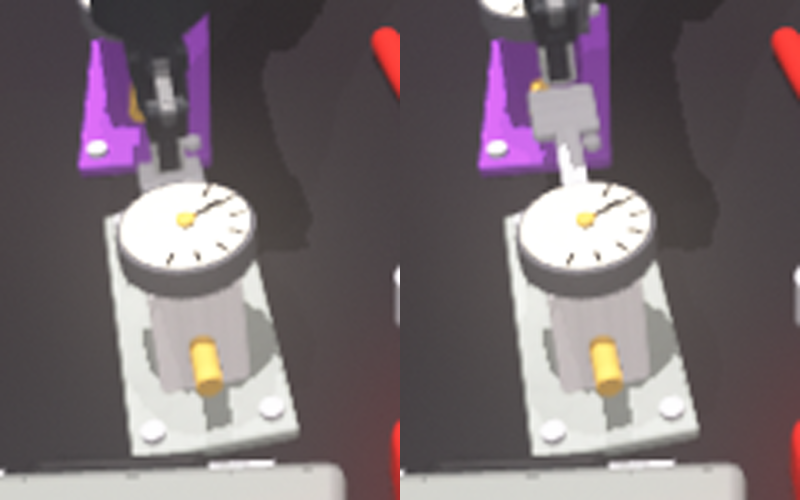

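The lever reached its stop at z = 66 with 24 N. It sprang back up, and the needle moved from the mark at (207,188) to the next at about (228,203). Two more strokes.

```bash
python3 - <<'E'
from h import *
a=dict(np.load('scene.npz'))
for _ in range(2):
    h=movel([560,-181,62],max_speed=50,guard=25); s=read_state(); print(h,s['time'],s['eef_pos'],s['ft_force'])
    movel([560,-181,140],max_speed=80); wait(.3)
movel([560,-181,230]); wait(.3); c=snap('scene'); s=read_state(); print(s['time'],s['ft_force'])
cv2.imwrite('pics/s4.png',np.hstack([cv2.resize(i['image'][170:320,130:250],(400,500),interpolation=2) for i in (a,c)]))
w=world(c)[195:310,155:215]; 
o=cv2.absdiff(c['image'],a['image'])[180:300,290:370].max(-1); print('oiler change',o.mean(), (o>40).sum())
E
```

```text
True 7.7833 [ 561.49695811 -180.87318484   65.84834754] [-7.16453035  1.45706327 23.04301012]
True 10.55 [ 561.5229134  -180.83821098   65.82548106] [-6.325875    1.82857897 24.08190624]
13.0333 [-0.15729993 -0.36425979  0.60896988]
oiler change 2.4344791666666667 0
```

View pics/s4.png

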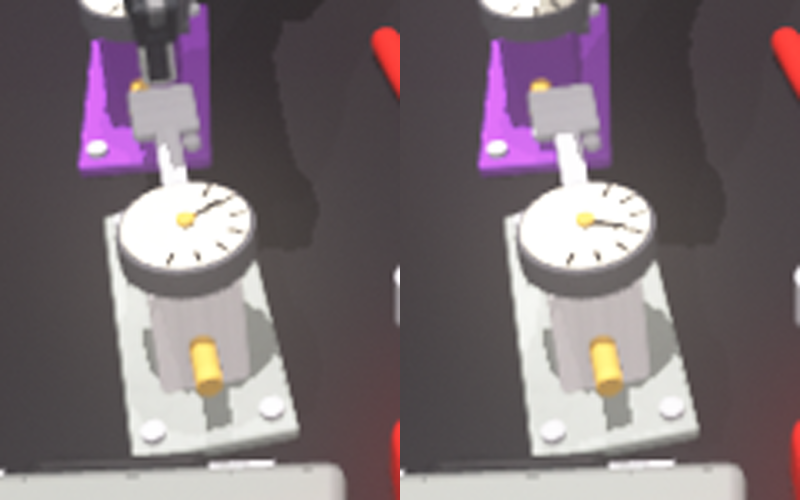

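The needle's deprojected angle goes 24° → 55° → 108°. Three marks (3 × 28.6°) from 24° predicts 110°, so this agrees. The lever is back up and the oiler hasn't changed.

```bash
python3 -c "
from workcell import *
finish_job()"
```

```text
the job is handed in; nothing more can be done
```

I gave the grey dial pump three full strokes with the closed fingertips, backed off clear of it, and handed the job in at about 13 s of the 43 s allowed.

- **Strokes:** each one pressed the pad down to z ≈ 66 mm, where it met the stop at about 24 N. The fingers then rose clear to 140 mm. I saw the lever fully up after the first and third strokes; I took no picture after the second.
- **Needle:** it turned about 84° from its start, against 86° expected for three marks.
- **Oil dispenser:** its picture showed no change between the end of the first stroke and the end of the job, and the arm never went near its lever.

No check failed or disagreed.

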